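# Break the folding stay and close the handpiece case

### The arm

A 6-joint arm with a two-finger parallel gripper is mounted at the origin on the work surface. World frame = base frame: x ahead of the robot, y to its left, z up, the work surface at z = 0. Lengths are in m, angles in rad, forces in N, time in s.
With the tool pointing down it reaches from about 0.425 to 0.95 m from the base axis. Payload 3.5 kg.
Tool frame: the origin (TCP) lies on the centre line of the jaws, within the pads' length; the fingertips stand 14 mm ahead of it and the grasp point (between the pads) lies 5 mm behind it (ctrl.tip_reach is the distance from the TCP to the fingertips, in m); z points along the fingers, y is the line along which they close (so a half turn about z gives the same grasp; the last joint's range is limited). The gripper opens to 85 mm and grips with 20 to 120 N. Pads are 22 mm wide; open, the fingers measure 114 mm over their backs; the gripper's body (76 mm by 85 mm) begins 54 mm behind the grasp point. The pads swing forward as they close: fully open they stand 13 mm farther back than shut.
Start: joints at [-1.487, 0.286, 1.577, -0, 1.279, -0.15], TCP at [0.156, -0.657, 0.245] pointing down, gripper open.
Joint ranges: [-2.77, 2.77], [-0.9, 2.22], [0.21, 2.48], [-1.53, 4.67], [0.24, 2.81], [-2.84, 2.84]. Speed limits (rad/s): [2.79, 2.79, 3.14, 3.14, 3.14, 3.14].

### API

Orientations are given as a unit quaternion [x, y, z, w].
In Python, from plant import get_state, imaging, workorder, ctrl gives the robot as it stands. The module is installed in compiled form; this text tells all that it offers.
- The arm moves only by the shell command python3 -m jog 'ROWS' [FORCE]. ROWS is JSON, a list of rows, each a list of 7 numbers: the closure, from 0 (fully open) to 1 (shut), then the shift along the tool's x, y, z in mm, then the turn, a rotation vector about the tool's x, y, z in rad. In form: [[gripper, tx, ty, tz, ax, ay, az], ...]. A call has 1 to 12 rows; each row is the pose to reach, as a shift and turn from the pose commanded when the call began, along the tool's axes at that moment; what a row does not reach only later rows make up. A row lasts 1/10 s, in which the tool goes at most 50 mm and 8.59 degrees, less where a joint would pass 70% of its speed; a pose out of reach is approached as far as the arm can. A call with a gripper value outside its range is refused whole. The fingers move at their own pace and stop on an object; FORCE is the grip in N (left out, the last holds). Time passes only in rows, so rows that repeat a pose let the fingers close. It gives the time, the measured TCP pose, the force, the opening and the grip force at its end, in the units of the state.
- get_state(): the state, without advancing time (a new reading comes with each control period).
- imaging.read_camera(name): name is "scene" or "top" or "wrist"; returns a dict with "image" (480x640x3 uint8, blue, green, red), "fx", "fy", "cx", "cy" (pixels), "k1" (the pictures are not rectified: a ray, as slopes to the right and down, at radius r is drawn at 1 + k1 r^2 times it, then the intrinsics apply), "R" (3x3) and "t" (3): a world point X has camera coordinates R X + t; the wrist camera has in their place "tool_from_camera" (4x4, takes a point from camera to tool coordinates, whose origin is the TCP and whose axes are the flange's). Camera axes: x right, y down, z forward; pixel columns grow to the right and rows downward; lengths in m; the calibration is good to about 2 mm. A picture is of the moment at which its call begins: read the wrist's pose just before it. There is no depth.
- workorder.sign_off(): hands the job in; it is judged then, once.
The state is a dict: "time": time; "qpos": joint angles; "dq": joint speeds; "joint_efforts": joint torques, N m; "eef_pos": TCP position; "tcp_rot": TCP orientation; "contact_force": force on the tool from outside, world axes, zero at the start; "wrist_torque": the same for the moment, N m; "opening": opening from 0.0 (shut) to 1.0 (fully open); "finger_force": force on a finger pad.
Only numpy, scipy, OpenCV 4.12 (cv2) and the standard library are available. Lean on these libraries where they do the work, as an engineer would, in place of code of your own. Each camera call takes 0.05 s, during which the arm holds its last target. There are 200 camera calls.

### The job

The handpiece case stands open, its lid held up by the locked folding stay on one side. Break the stay by pressing its knee, without bending it or forcing the lid while the stay is still locked, then lower the lid gently, without letting it slam, until its roller catch clicks and it is fully shut, and let go. Do not knock over or shift the bottle and the jar beside the case or the handpieces in it.

Things in the scene. Friction and masses are not known exactly. Their poses are not given: they have to be found in the camera images.
- case: White case with aluminium edging, 200 mm deep (x), 300 wide (y), 125 high without lid, walls 8 mm, fixed. Origin: centre of its underside; z up, -x its front (robot side), +x its hinge side. The stay is inside its -y wall in an open channel 44 mm wide; two handpieces lie on foam in the rest, below the rim.
- lid (a joint): Lid angle, rad. 0: open 72 degrees, held by the locked stay; grows as the lid comes down; 1.257: fully shut. The hinge has friction (0.75 N m): with the stay broken, the lid stays where it is left and must be pushed down on its outer face near the free edge, with 2 to 20 N, hardest at the start while the stay is nearly straight.
- lid_hinge (a point): Mid-width point of the lid's hinge axis (along the case's y), at (100, 0, 125) mm in the case's frame. The lid is a flat white panel, 208 mm from here to its free edge, 300 mm wide, 12 mm thick, about 0.5 kg; its underside passes through this point. Shut, its top face is 137 mm above the table.
- lid_edge (a point): Corner of the lid's free edge and outer face, mid-width: 208 mm along the lid from the hinge axis, 12 mm from the underside plane. About 325 mm above the table when open; moves with the lid.
- catch_point (a point): The spring roller catch inside the middle of the case's front wall, 15 mm below the rim, fixed point at (-88, 0, 109.5) mm in the case's frame. The lid's strike meets it at a lid angle of about 1.19, the edge then some 13 mm from shut; pressing down near the free edge with some 8 to 20 N snaps the strike past it, and then it holds the lid shut. Stop there: the lid is hard home.
- stay_lower: Folding stay: two flat steel links, 14 x 4 mm, 88 mm between pivots, joined at a riveted knee. Origin: the lower link's pivot inside the case's -y wall, (-70, -131, 109) mm in the case's frame. The upper link ends on the lid's underside, at (52, -126, 234) mm while open. Body axes parallel to the case's while locked.
- thumb_tab (a point): Centre of the pressing face of the steel tab on the knee, 22 mm along the stay, 26 mm across. Locked, it is at (-25, -121, 187) mm in the case's frame and faces 45 degrees up and to the case's -x; press it the opposite way (+x and down, 45 degrees). About 9 mm brings the links straight, against 5 to 12 N; then they fold on. The space in front and above is free.
- stay_upper (a joint): Knee angle of the stay, rad. 0: locked, 12 degrees over centre against its stop; 0.21: straight; grows as it folds, about 0.7 with the tab pressed in 30 mm, 2.75 with the lid shut. The knee is stiff (0.25 N m): left barely past straight it jams when the lid is pushed, so press it well through, about 30 mm.
- roller: Loose applicator with four steel balls on a black handle, 150 mm long, lying on the foam in the case. Origin: mid-length, underside. Leave it lying there.
- probe: Loose flat-ended applicator with a black handle, 150 mm long, lying on the foam in the case's other bed. Origin: mid-length, underside. Leave it lying there.
- serum: Loose clear bottle with a black cap, 54 mm diameter, 150 mm high, standing to one side of the case (either side). Origin: centre of its underside.
- cream: Loose white jar with a metal cap, 68 mm diameter, 55 mm high, standing on the other side of the case. Origin: centre of its underside.
There are look-alikes about, which are no part of the job. Several things have the shape of the serum; the one meant has the colours described above. There is more than one size of the cream; the one meant has the size given above.

How it is judged:
On the way:
1. the stay is broken: its knee is pressed through straight while the lid is still up (value of joint stay_upper above 0.26 rad and value of joint lid below 0.3 rad and contact force between any of the fingers, the arm and stay_lower above 0.5 N).
At the end, for the whole second after the job is handed in: The lid is shut to within 0.025 rad (5 mm at its edge) of fully home and at rest; bottle and jar upright, and they and both handpieces within 30 mm of where they were (value of joint lid above 1.2316 rad and velocity of joint lid below 0.05 rad/s and angle between each of serum, cream's own z axis and vertical below 0.15 rad and distance of each of serum, cream, roller, probe from where it was at the start of the episode below 0.03 m); the robot touches nothing.
It fails at once if the stay is pressed hard enough to bend it (more than 40 N) (contact force between any of the fingers, the arm and stay_lower above 40 N).
It fails at once if the lid, or any part of the case, is forced with more than 40 N while the stay is still locked (value of joint stay_upper below 0.15 rad and contact force between any of the fingers, the arm and case above 40 N).
It fails at once if the lid is slammed (lowered faster than 1.5 rad/s before the catch takes it) (velocity of joint lid above 1.5 rad/s and value of joint lid below 1.18 rad).
It fails at once if the bottle or the jar is knocked over (angle between any of serum, cream's own z axis and vertical above 0.5 rad).
It also fails if it takes over 51 s, if anything falls off the work surface, if the arm or the gripper's body presses on something with over 40 N, if the wrist force passes 120 N, or if a joint passes its speed limit or range.

## Working session

There is one attempt and no reset: what is moved stays moved. The work goes in short steps, Python scripts to look and compute and a shell command to move; the robot and the scene stay as the last step left them, time stands still between calls to the robot, and variables do not carry over. Pictures are saved under pics/ and viewed, at most 10 in all, crops included, and the job is handed in when it is done.

```bash
mkdir -p pics; python3 - <<'E'
from plant import get_state, imaging, ctrl
import cv2,numpy as np,pickle
s=get_state();print(s,ctrl.tip_reach)
d={}
for n in("scene","top"):
    c=imaging.read_camera(n);d[n]=c;cv2.imwrite(f"pics/{n}0.png",c["image"])
    print(n,c["fx"],c["k1"],(-c["R"].T@c["t"]),c["R"].round(2).tolist())
pickle.dump(d,open("cams.pkl","wb"))
E
```

```text
{'time': 0.0, 'qpos': array([-1.48698253e+00,  2.87169448e-01,  1.57816579e+00, -8.28534296e-06,
        1.27858161e+00, -1.49994801e-01]), 'dq': array([-0.00057069, -0.00034544,  0.00031799,  0.00225281, -0.00063583,
        0.00072197]), 'joint_efforts': array([ 2.62384128e-04, -4.05982947e+01, -2.92625070e+01, -9.63543562e-05,
        5.84950758e-03, -7.34105043e-06]), 'eef_pos': array([ 0.15636505, -0.65600622,  0.24395068]), 'tcp_rot': array([ 9.93173661e-01,  1.16639311e-01,  3.44838186e-05, -1.16159077e-03]), 'contact_force': array([ 0.71159176,  0.23287598, -0.44591668]), 'wrist_torque': array([-0.01313069, -0.00966659,  0.05802865]), 'finger_force': 0.0, 'opening': 0.9995590599932628} 0.014
scene 502.9309832580914 -0.10723566400404046 [0.6865112  0.92302902 1.0431176 ] [[-1.0, 0.05, 0.01], [0.03, 0.68, -0.73], [-0.05, -0.73, -0.68]]
top 521.648117439773 -0.015669601781862177 [0.44394942 0.00869221 1.17864835] [[-0.01, -1.0, -0.02], [-0.98, 0.02, -0.19], [0.19, 0.02, -0.98]]
```

View pics/scene0.png

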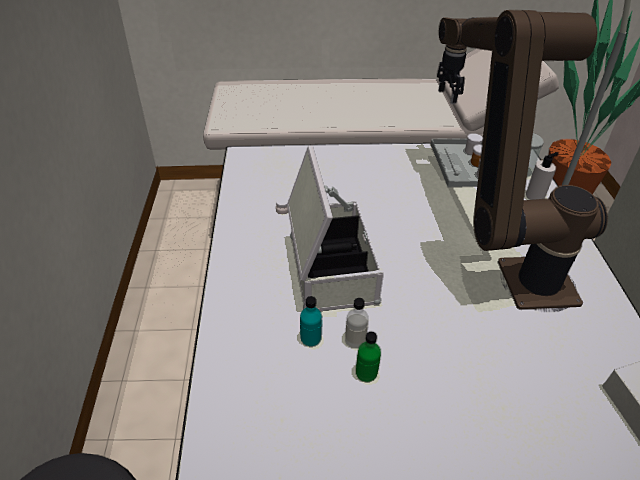

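View pics/top0.png

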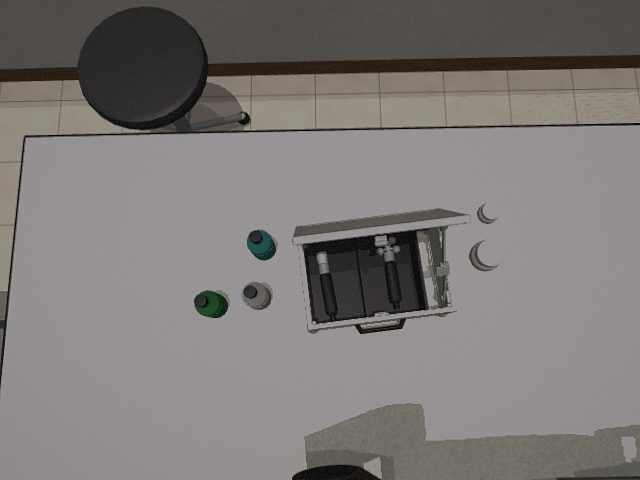

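The top view shows the case at about (300–455, 210–330), its hinge side up. The stay is at the right, with the tab near (441, 268). The clear bottle is at (257, 295), the jars at (486, 255) and (487, 213). I'll zoom in for the corner pixels.

```bash
cat > h.py <<'E'
import numpy as np,cv2,pickle
def ray(c,u,v,):
    x,y=(u-c["cx"])/c["fx"],(v-c["cy"])/c["fy"]
    K=np.eye(3);p=cv2.undistortPoints(np.array([[[x,y]]],float),K,np.array([c["k1"],0,0,0,0.]))[0,0]
    return -c["R"].T@c["t"], c["R"].T@np.array([p[0],p[1],1.])
def onz(c,u,v,z):
    o,d=ray(c,u,v);return o+d*(z-o[2])/d[2]
def proj(c,X):
    q=c["R"]@np.asarray(X)+c["t"];q=q[:2]/q[2];q=q*(1+c["k1"]*(q@q));return np.array([c["fx"]*q[0]+c["cx"],c["fy"]*q[1]+c["cy"]])
E
python3 - <<'E'
import pickle,cv2
d=pickle.load(open("cams.pkl","rb"))
im=d["top"]["image"][200:340,285:485];cv2.imwrite("pics/z1.png",cv2.resize(im,None,fx=4,fy=4,interpolation=cv2.INTER_CUBIC))
E
```

```text
(no output)
```

View pics/z1.png

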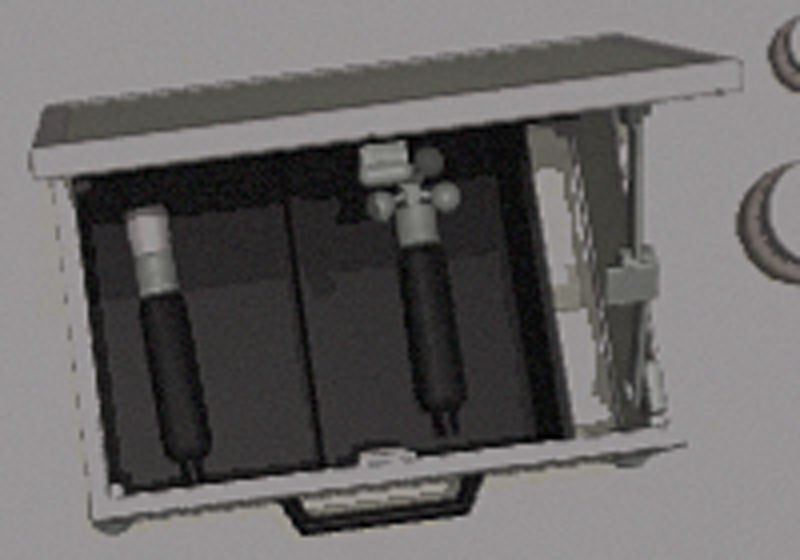

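```bash
cat > case.py <<'E'
from h import *
d=pickle.load(open("cams.pkl","rb"));T=d["top"];S=d["scene"]
q=lambda u,v:(285+u/4,200+v/4)
L=onz(T,*q(92,517),.125);R=onz(T,*q(686,443),.125)
a=(L-R)[:2];yaw=np.arctan2(-a[0],a[1])
Rm=np.array([[np.cos(yaw),-np.sin(yaw),0],[np.sin(yaw),np.cos(yaw),0],[0,0,1]])
C=(L+R)/2+Rm@[.1,0,0];C[2]=0
W=lambda *p:C+Rm@np.array(p)/1000
E
python3 - <<'E'
from case import *
print(L,R,np.linalg.norm(a),yaw,C)
tab=onz(T,*q(633,283),.187);print("tab seen",tab,"pred",W(-25,-121,187))
for n,p in dict(el=(72+100-72-100*0,),).items():pass
c,s=np.cos(np.radians(72)),np.sin(np.radians(72))
for y in(150,-150):
    X=W(100-208*c+12*s,y,125+208*s+12*c);print("lidedge px",proj(T,X),X, "seen",q(*((32,148) if y>0 else (742,60))))
    print("scene",proj(S,X))
for n,p in dict(fl=(-100,150,125),fr=(-100,-150,125),br=(100,-150,125),bl=(100,150,125)).items(): print(n,proj(T,W(*p)),proj(S,W(*p)))
print("serum",onz(T,257,295,.15),onz(T,257,300,.07),"cream",onz(T,489,255,.055),onz(T,487,213,.05))
im=S["image"][140:340,250:410];cv2.imwrite("pics/z2.png",cv2.resize(im,None,fx=3,fy=3,interpolation=cv2.INTER_CUBIC))
E
```

```text
[0.47424329 0.05458986 0.125     ] [ 0.50669094 -0.24279532  0.125     ] 0.2991501270768935 0.10867990385062641 [ 0.58987713 -0.08325612  0.        ]
tab seen [ 0.57924119 -0.20744142  0.187     ] pred [ 0.57814902 -0.20625389  0.187     ]
lidedge px [292.24333001 237.22121111] [0.62046626 0.07097168 0.32652796] seen (293.0, 237.0)
scene [326.69866337 216.1966008 ]
lidedge px [470.08371998 215.33976847] [ 0.65300608 -0.22725836  0.32652796] seen (470.5, 215.0)
scene [307.56612667 144.39953343]
fl [307.78857216 329.27618121] [382.50567242 271.83724904]
fr [456.71018166 310.72365782] [357.24879097 199.1951517 ]
br [440.24418586 214.36817513] [289.99865147 205.42741508]
bl [296.57756075 232.03582609] [304.10149998 280.66567321]
serum [0.54161928 0.15381215 0.15      ] [0.53859045 0.16498247 0.07      ] cream [ 0.63020906 -0.33748248  0.055     ] [ 0.72556409 -0.3416463   0.05      ]
```

View pics/z2.png

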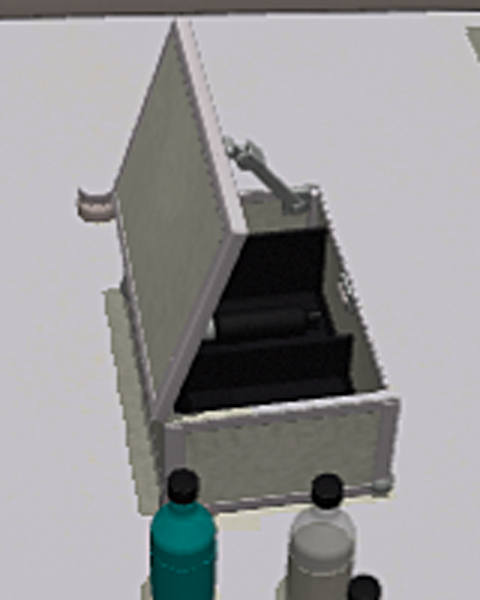

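```bash
cat > goal.py <<'E'
from case import *
from plant import get_state
from scipy.spatial.transform import Rotation as Ro
def goal(tip,tilt,yawc=0,ref=None):
    """rows for fingertip at case point tip (mm), tool z tilted `tilt` deg from down towards case +x"""
    t=np.radians(tilt);c,s=np.cos(t),np.sin(t)
    M=Rm@np.array([[c,0,s],[0,-1,0],[s,0,-c]])
    p=W(*tip)-M[:,2]*.014
    st=get_state();R0=Ro.from_quat(st["tcp_rot"])
    print("world",p.round(3),"row mm",(R0.inv().apply(p-st["eef_pos"])*1000).round(1),"rot",(R0.inv()*Ro.from_matrix(M)).as_rotvec().round(3))
def where():
    st=get_state();R0=Ro.from_quat(st["tcp_rot"]);tip=st["eef_pos"]+R0.apply([0,0,.014])
    print("t",st["time"],"tip case",(Rm.T@(tip-C)*1000).round(1),"zdir",(Rm.T@R0.apply([0,0,1])).round(3),"F",(Rm.T@st["contact_force"]).round(1),"q",st["qpos"].round(2))
E
python3 -c "
from goal import *
where();goal((-96,-121,258),45)"
```

```text
t 0.1 tip case [-493.1 -522.4  230.1] zdir [ 0.     0.002 -1.   ] F [-0.1 -1.3 -0. ] q [-1.49  0.29  1.58  0.    1.28 -0.15]
world [ 0.498 -0.215  0.268] row mm [ 434.3 -350.   -22.9] rot [-0.051  0.784  0.118]
```

```bash
python3 -m jog '[[1,434,-350,-23,-0.051,0.784,0.118],[1,434,-350,-23,-0.051,0.784,0.118],[1,434,-350,-23,-0.051,0.784,0.118],[1,434,-350,-23,-0.051,0.784,0.118],[1,434,-350,-23,-0.051,0.784,0.118],[1,434,-350,-23,-0.051,0.784,0.118],[1,434,-350,-23,-0.051,0.784,0.118],[1,434,-350,-23,-0.051,0.784,0.118],[1,434,-350,-23,-0.051,0.784,0.118],[1,434,-350,-23,-0.051,0.784,0.118],[1,434,-350,-23,-0.051,0.784,0.118],[1,434,-350,-23,-0.051,0.784,0.118]]' 40
python3 -c "
from goal import *
where();goal((-96,-121,258),45)"
```

```text
time: 1.3
eef_pos: [0.499, -0.2105, 0.2682]
tcp_rot: [0.922, 0.054, 0.382, -0.022]
contact_force: [-0.7, 0.0, 0.4]
opening: 0.001
finger_force: 0.0
t 1.3 tip case [ -94.2 -116.6  258.3] zdir [ 0.707  0.005 -0.707] F [-0.7  0.1  0.4] q [-0.85 -0.31  2.25  0.85  0.89  0.15]
world [ 0.498 -0.215  0.268] row mm [-1.5  4.3 -1.1] rot [-0.005 -0.     0.006]
```

```bash
python3 - <<'E'
from goal import *
from plant import imaging
st=get_state();c=imaging.read_camera("wrist");cv2.imwrite("pics/w1.png",c["image"])
R0=Ro.from_quat(st["tcp_rot"]).as_matrix();M=c["tool_from_camera"]
Rwc=R0@M[:3,:3];o=st["eef_pos"]+R0@M[:3,3]
c["R"]=Rwc.T;c["t"]=-Rwc.T@o
print("tab px",proj(c,W(-25,-121,187)));pickle.dump(c,open("w1.pkl","wb"))
E
```

```text
tab px [325.30497456 240.42853967]
```

View pics/w1.png

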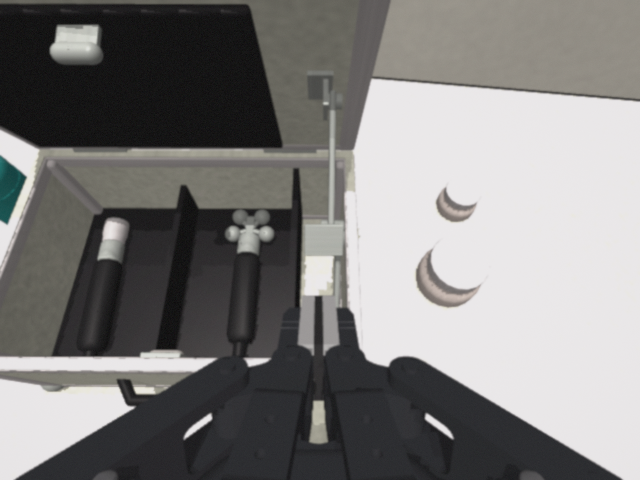

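The tab is at (322, 240) in the wrist view, within 3 px of the prediction, and straight ahead of the fingertips. I'm moving in on it.

```bash
python3 -m jog '[[1,-1,3,30,0,0,0],[1,-1,3,60,0,0,0],[1,-1,3,80,0,0,0],[1,-1,3,85,0,0,0],[1,-1,3,88,0,0,0],[1,-1,3,91,0,0,0],[1,-1,3,91,0,0,0]]'
python3 -c "
from goal import *
where()"
```

```text
time: 2.05
eef_pos: [0.561, -0.2126, 0.2039]
tcp_rot: [0.922, 0.05, 0.382, -0.019]
contact_force: [0.5, 0.5, 0.7]
opening: 0.0
finger_force: 0.0
t 2.05 tip case [ -32.9 -125.5  194. ] zdir [ 0.707 -0.003 -0.707] F [0.5 0.4 0.7] q [-0.75 -0.08  2.19  0.97  0.7   0.05]
```

```bash
python3 -m jog '[[1,0,-4,0,0,0,0],[1,0,-4,2,0,0,0],[1,0,-4,4,0,0,0],[1,0,-4,6,0,0,0],[1,0,-4,8,0,0,0],[1,0,-4,10,0,0,0],[1,0,-4,11,0,0,0],[1,0,-4,12,0,0,0]]'
python3 -c "
from goal import *
where()"
```

```text
time: 2.85
eef_pos: [0.5693, -0.2069, 0.1954]
tcp_rot: [0.922, 0.051, 0.382, -0.02]
contact_force: [-4.9, -0.3, 4.2]
opening: -0.0
finger_force: 3.6
t 2.85 tip case [ -23.9 -120.7  185.5] zdir [ 0.708 -0.001 -0.707] F [-4.9  0.2  4.2] q [-0.73 -0.05  2.18  0.99  0.68  0.04]
```

In contact at 6.5 N, right where the tab was expected. I'll press through.

```bash
python3 -m jog '[[1,0,0,2,0,0,0],[1,0,0,4,0,0,0],[1,0,0,6,0,0,0],[1,0,0,8,0,0,0],[1,0,0,9,0,0,0],[1,0,0,10,0,0,0]]'
python3 -c "
from goal import *
where()"
python3 -m jog '[[1,0,0,2,0,0,0],[1,0,0,4,0,0,0],[1,0,0,6,0,0,0],[1,0,0,8,0,0,0],[1,0,0,10,0,0,0]]'
python3 -c "
from goal import *
where()"
```

```text
time: 3.45
eef_pos: [0.5774, -0.2061, 0.19]
tcp_rot: [0.922, 0.051, 0.384, -0.02]
contact_force: [-2.7, 2.5, 7.6]
opening: -0.001
finger_force: 3.6
t 3.45 tip case [ -15.8 -120.8  180.2] zdir [ 0.71  -0.001 -0.705] F [-2.5  2.8  7.6] q [-0.72 -0.03  2.17  1.    0.66  0.03]
time: 3.95
eef_pos: [0.5848, -0.2053, 0.1838]
tcp_rot: [0.922, 0.051, 0.384, -0.02]
contact_force: [-3.1, 3.1, 9.7]
opening: -0.0
finger_force: 4.7
t 3.95 tip case [  -8.3 -120.8  173.9] zdir [ 0.711 -0.    -0.704] F [-2.7  3.4  9.7] q [-0.7  -0.    2.16  1.02  0.65  0.01]
```

```bash
python3 -m jog '[[1,0,0,2,0,0,0],[1,0,0,4,0,0,0],[1,0,0,6,0,0,0],[1,0,0,8,0,0,0],[1,0,0,10,0,0,0]]'
python3 -c "
from goal import *
where()"
python3 -m jog '[[1,0,0,2,0,0,0],[1,0,0,4,0,0,0],[1,0,0,6,0,0,0]]'
python3 - <<'E'
from goal import *
from plant import imaging
where()
c=imaging.read_camera("scene");cv2.imwrite("pics/z3.png",cv2.resize(c["image"][90:340,230:430],None,fx=3,fy=2.4))
E
```

```text
time: 4.45
eef_pos: [0.5917, -0.2045, 0.1765]
tcp_rot: [0.922, 0.051, 0.384, -0.02]
contact_force: [-4.7, 2.5, 9.5]
opening: 0.002
finger_force: 5.2
t 4.45 tip case [  -1.4 -120.8  166.7] zdir [ 0.71  -0.    -0.704] F [-4.4  3.   9.5] q [-0.69  0.02  2.15  1.04  0.63 -0.  ]
time: 4.75
eef_pos: [0.5955, -0.2041, 0.1717]
tcp_rot: [0.922, 0.051, 0.384, -0.02]
contact_force: [-7.5, 2.5, 9.2]
opening: -0.002
finger_force: 5.3
t 4.75 tip case [   2.4 -120.8  161.8] zdir [ 0.709 -0.    -0.705] F [-7.2  3.3  9.2] q [-0.69  0.04  2.15  1.05  0.62 -0.01]
```

View pics/z3.png

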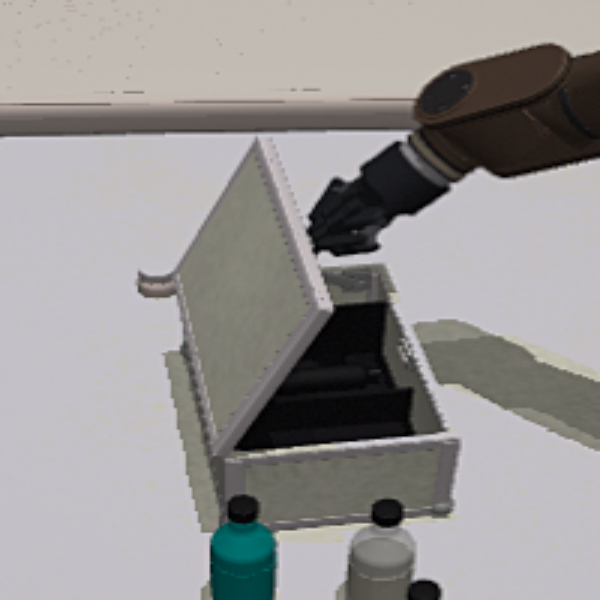

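The stay is broken: the knee is pressed in about 36 mm and the lid has already sunk a little. I'm backing off and measuring the lid.

```bash
python3 -m jog '[[1,0,0,-15,0,0,0],[1,0,0,-50,0,0,0],[1,0,0,-90,0,0,0],[1,0,0,-130,0,0,0],[1,0,0,-150,0,0,0],[1,0,0,-150,0,0,0]]'
python3 - <<'E'
from goal import *
from plant import imaging
where();goal((-90,-60,365),0);goal((80,0,365),0)
c=imaging.read_camera("top");cv2.imwrite("pics/top2.png",cv2.resize(c["image"][200:340,285:485],None,fx=4,fy=4,interpolation=cv2.INTER_CUBIC))
for deg in range(50,73,3):
    k,s=np.cos(np.radians(deg)),np.sin(np.radians(deg))
    print(deg,[((proj(c,W(100-208*k+12*s,y,125+208*s+12*k))-[285,200])*4).round() for y in(150,-150)])
E
```

```text
time: 5.4
eef_pos: [0.4888, -0.2168, 0.2786]
tcp_rot: [0.922, 0.05, 0.384, -0.017]
contact_force: [1.1, -0.2, -0.5]
opening: -0.0
finger_force: 0.0
t 5.4 tip case [-105.  -121.9  268.7] zdir [ 0.709 -0.007 -0.705] F [ 1.  -0.3 -0.5] q [-0.88 -0.34  2.25  0.84  0.91  0.15]
world [ 0.507 -0.153  0.379] row mm [ 89.  -61.2 -53.5] rot [ 0.008 -0.789  0.001]
world [ 0.669 -0.075  0.379] row mm [ 209.  -121.6   66.7] rot [ 0.008 -0.789  0.001]
50 [array([ 53., 328.]), array([749., 242.])]
53 [array([ 50., 306.]), array([749., 219.])]
56 [array([ 47., 282.]), array([749., 196.])]
59 [array([ 43., 258.]), array([748., 171.])]
62 [array([ 40., 234.]), array([747., 147.])]
65 [array([ 37., 209.]), array([746., 121.])]
68 [array([ 33., 183.]), array([744.,  96.])]
71 [array([ 30., 158.]), array([741.,  70.])]
```

View pics/top2.png

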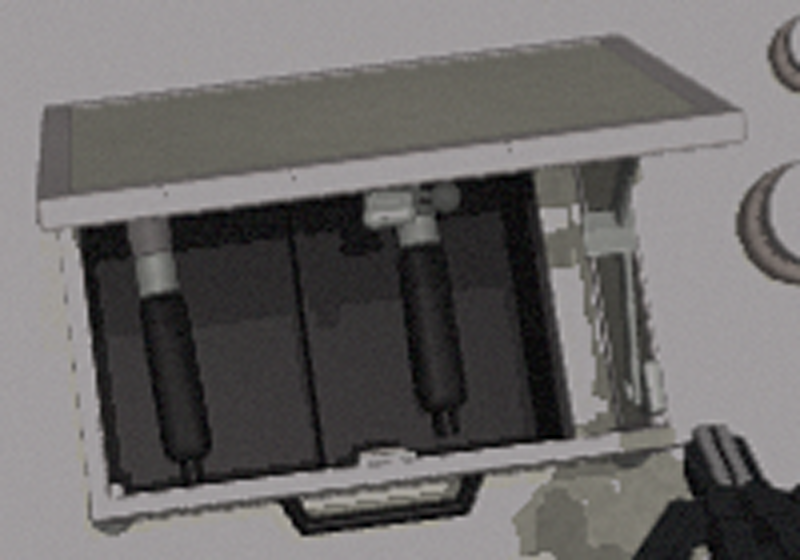

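The outer edge corners at (38, 200) and (745, 112) put the lid at about 66°, with the knee well folded. Next I fly over the lid.

```bash
python3 -m jog '[[1,35,-20,-35,0,0,0],[1,60,-40,-50,0,-0.15,0],[1,89,-61,-53,0.008,-0.3,0],[1,89,-61,-53,0.008,-0.45,0],[1,89,-61,-53,0.008,-0.6,0],[1,89,-61,-53,0.008,-0.75,0],[1,120,-77,-22,0.008,-0.789,0],[1,150,-92,8,0.008,-0.789,0],[1,180,-107,38,0.008,-0.789,0],[1,209,-122,67,0.008,-0.789,0],[1,209,-122,67,0.008,-0.789,0],[1,209,-122,67,0.008,-0.789,0]]'
python3 - <<'E'
from goal import *
where()
for deg in (66,60,50,40,30,20,10,5,0):
    k,s=np.cos(np.radians(deg)),np.sin(np.radians(deg));r=195
    print(deg,[round(x) for x in(100-r*k+12*s+11,125+r*s+12*k)])
k,s=np.cos(np.radians(66)),np.sin(np.radians(66))
goal((100-195*k+12*s+26,0,125+195*s+12*k),0)
E
```

```text
time: 6.65
eef_pos: [0.6706, -0.0715, 0.3716]
tcp_rot: [0.998, 0.057, -0.005, -0.003]
contact_force: [-0.3, 0.2, -0.6]
opening: -0.0
finger_force: 0.0
t 6.65 tip case [ 81.4   3.  357.6] zdir [-0.009  0.007 -1.   ] F [-0.3  0.2 -0.6] q [-0.26  0.23  1.42  0.    1.5   1.2 ]
66 [43, 308]
60 [24, 300]
50 [-5, 282]
40 [-31, 260]
30 [-52, 233]
20 [-68, 203]
10 [-79, 171]
5 [-82, 154]
0 [-84, 137]
world [ 0.647 -0.077  0.322] row mm [-23.5   3.1  49.7] rot [-0.007  0.009  0.006]
```

```bash
python3 -m jog '[[1,0,3,25,0,0,0],[1,0,3,50,0,0,0],[1,-12,3,50,0,0,0],[1,-24,3,50,0,0,0],[1,-30,3,50,0,0,0],[1,-34,3,50,0,0,0],[1,-37,3,50,0,0,0]]'
python3 -c "
from goal import *
where()"
```

```text
time: 7.35
eef_pos: [0.6328, -0.08, 0.3261]
tcp_rot: [0.998, 0.056, -0.002, -0.002]
contact_force: [0.0, 0.6, -0.5]
opening: -0.003
finger_force: 0.0
t 7.35 tip case [ 43.   -1.3 312.1] zdir [-0.003  0.005 -1.   ] F [ 0.1  0.6 -0.5] q [-0.29  0.16  1.58  0.    1.41  1.17]
```

```bash
python3 -m jog '[[1,-5,0,3,0,0,0],[1,-10,0,5,0,0,0],[1,-15,0,8,0,0,0],[1,-19,0,10,0,0,0]]'
python3 -c "
from goal import *
where()"
```

```text
time: 7.75
eef_pos: [0.6159, -0.0819, 0.3184]
tcp_rot: [0.998, 0.056, 0.002, -0.002]
contact_force: [3.8, 0.7, 5.6]
opening: -0.002
finger_force: 3.0
t 7.75 tip case [ 26.   -1.4 304.4] zdir [ 0.004  0.003 -1.   ] F [3.8 0.3 5.6] q [-0.3   0.12  1.64  0.    1.38  1.16]
```

```bash
python3 -m jog '[[1,-7,0,4,0,0,0],[1,-15,0,9,0,0,0],[1,-22,0,14,0,0,0],[1,-29,0,18,0,0,0],[1,-36,0,23,0,0,0],[1,-42,0,28,0,0,0]]'
python3 -c "
from goal import *
where()"
```

```text
time: 8.35
eef_pos: [0.5723, -0.0868, 0.289]
tcp_rot: [0.998, 0.056, -0.001, -0.002]
contact_force: [0.3, -1.0, 5.3]
opening: -0.004
finger_force: 2.2
t 8.35 tip case [-17.9  -1.5 275. ] zdir [-0.002  0.004 -1.   ] F [ 0.2 -1.   5.3] q [-0.33  0.05  1.77  0.    1.33  1.13]
```

```bash
python3 -m jog '[[1,-7,0,6,0,0,0],[1,-13,0,12,0,0,0],[1,-19,0,18,0,0,0],[1,-24,0,25,0,0,0],[1,-29,0,32,0,0,0],[1,-34,0,39,0,0,0],[1,-39,0,46,0,0,0],[1,-43,0,54,0,0,0],[1,-47,0,61,0,0,0],[1,-50,0,69,0,0,0]]'
python3 -c "
from goal import *
where()"
```

```text
time: 9.35
eef_pos: [0.5217, -0.0915, 0.2182]
tcp_rot: [0.998, 0.056, -0.003, -0.003]
contact_force: [-0.5, -1.2, 2.9]
opening: 0.001
finger_force: 1.3
t 9.35 tip case [-68.7  -0.7 204.2] zdir [-0.005  0.006 -1.   ] F [-0.6 -1.2  2.9] q [-0.37 -0.01  1.96  0.    1.2   1.09]
```

```bash
python3 -m jog '[[1,-3,0,8,0,0,0],[1,-6,0,16,0,0,0],[1,-9,0,24,0,0,0],[1,-11,0,32,0,0,0],[1,-12,0,39,0,0,0],[1,-13,0,44,0,0,0],[1,-14,0,49,0,0,0]]'
python3 -c "
from goal import *
where()"
```

```text
time: 10.05
eef_pos: [0.5079, -0.0927, 0.1694]
tcp_rot: [0.998, 0.056, -0.003, -0.003]
contact_force: [-0.7, 0.0, 1.5]
opening: -0.0
finger_force: 0.6
t 10.05 tip case [-82.6  -0.4 155.4] zdir [-0.005  0.006 -1.   ] F [-0.7  0.1  1.5] q [-0.38  0.02  2.03  0.    1.11  1.08]
```

Now at about 5°. I'll press through the catch with small steps.

```bash
python3 -m jog '[[1,0,0,3,0,0,0],[1,0,0,6,0,0,0],[1,0,0,8,0,0,0],[1,0,0,10,0,0,0],[1,0,0,12,0,0,0]]'
python3 -c "
from goal import *
where()"
python3 -m jog '[[1,0,0,1,0,0,0],[1,0,0,2,0,0,0],[1,0,0,3,0,0,0],[1,0,0,4,0,0,0]]'
python3 -c "
from goal import *
where()"
```

```text
time: 10.55
eef_pos: [0.5081, -0.0928, 0.1612]
tcp_rot: [0.998, 0.056, -0.003, -0.003]
contact_force: [-10.3, 2.5, 20.6]
opening: -0.003
finger_force: 10.3
t 10.55 tip case [-82.4  -0.5 147.2] zdir [-0.006  0.006 -1.   ] F [-9.9  3.6 20.6] q [-0.38  0.03  2.03  0.    1.09  1.08]
time: 10.95
eef_pos: [0.5078, -0.0928, 0.1561]
tcp_rot: [0.998, 0.056, -0.003, -0.002]
contact_force: [-4.7, 0.6, 5.5]
opening: 0.001
finger_force: 3.2
t 10.95 tip case [-82.7  -0.5 142.1] zdir [-0.006  0.005 -1.   ] F [-4.6  1.1  5.5] q [-0.38  0.03  2.04  0.    1.08  1.08]
```

```bash
python3 -m jog '[[1,0,0,1,0,0,0],[1,0,0,2,0,0,0],[1,0,0,3,0,0,0]]'
python3 -c "
from goal import *
where()"
python3 -m jog '[[1,0,0,1,0,0,0],[1,0,0,2,0,0,0]]'
python3 -c "
from goal import *
where()"
```

```text
time: 11.25
eef_pos: [0.5083, -0.0928, 0.1512]
tcp_rot: [0.998, 0.056, -0.002, -0.002]
contact_force: [-1.3, -0.1, 1.3]
opening: -0.001
finger_force: 0.6
t 11.25 tip case [-82.2  -0.6 137.2] zdir [-0.003  0.005 -1.   ] F [-1.3  0.1  1.3] q [-0.38  0.04  2.04  0.    1.07  1.08]
time: 11.45
eef_pos: [0.5084, -0.0929, 0.1509]
tcp_rot: [0.998, 0.056, -0.002, -0.003]
contact_force: [-6.2, 1.1, 14.1]
opening: 0.003
finger_force: 7.3
t 11.45 tip case [-82.1  -0.7 136.9] zdir [-0.004  0.005 -1.   ] F [-6.   1.8 14.1] q [-0.38  0.04  2.04  0.    1.07  1.08]
```

The lid is hard home, with the tip at 137 mm and stiff. I'm letting go and checking.

```bash
python3 -m jog '[[1,0,0,-10,0,0,0],[1,0,0,-50,0,0,0],[1,0,0,-100,0,0,0],[1,0,0,-150,0,0,0],[1,0,0,-180,0,0,0],[1,0,0,-180,0,0,0],[1,0,0,-180,0,0,0]]'
python3 - <<'E'
from goal import *
from plant import imaging
where()
c=imaging.read_camera("scene");cv2.imwrite("pics/end.png",cv2.resize(c["image"][130:360,230:430],None,fx=2.6,fy=2.6))
E
```

```text
time: 12.15
eef_pos: [0.5093, -0.0937, 0.3295]
tcp_rot: [0.998, 0.056, -0.001, -0.002]
contact_force: [-0.1, -0.4, -0.8]
opening: 0.001
finger_force: 0.0
t 12.15 tip case [-81.3  -1.5 315.5] zdir [-0.002  0.005 -1.   ] F [-0.2 -0.4 -0.8] q [-0.38 -0.12  1.86  0.    1.41  1.08]
```

View pics/end.png

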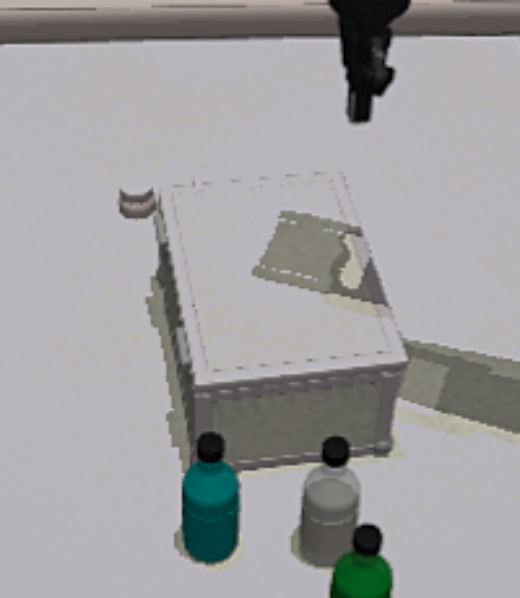

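The lid is flat and shut, the bottles are standing, and the gripper is clear, so I'm handing in.

```bash
python3 -c "
from plant import workorder
print(workorder.sign_off())"
```

```text
the job is handed in; nothing more can be done
None
```

The stay was broken at the knee, the lid was lowered gently until it was past the catch and hard home, and the arm was drawn clear; I handed the job in after about 12 s of robot time, and sign-off returned no verdict.

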